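# Set the square to the worn line and hold the lacquer pot to the front

## Task

One line of the old shogi board has worn away and is about to be redrawn. Lay the T-square flat on the board with its head flush against the board's near edge and its dark ruling edge along the worn line, and let go of it; then turn the lacquer-pot carousel until the red-lidded pot faces the brush tray at the front of its stand. Finish while still keeping a firm grip on the carousel, so that it stays still while the pot is opened, and leave the piece trays, the candle holder and the cup as they are.

Things in the scene. Friction and masses are not known exactly. Their poses are not given: they have to be found in the camera images.
- board: Fixed kaya shogi board, 363 (its x) x 333 (its y) x 60 mm thick. Origin: centre of its underside; x points away from the robot, y left, z up. Near edge: the upright face at x = -181.5 mm. Ten black lines run along x, 33 mm apart; the one at y = -16.5 mm is worn to a faint trace with short black stubs at both ends.
- board_edge (a point): Middle of the top rim of the board's near edge face, on the board's top surface (60 mm above the table); axes as the board's.
- worn_line (a point): Near end of the worn line, on the board's top surface, 17 mm behind the near edge; the line runs from here along the board's x. Axes as the board's.
- square: Loose wooden T-square, 0.2 kg, lying askew (up to 0.3 rad) on the board, its head hanging in front of the near edge. Origin: on the blade's centre line, where its underside meets the head's inner face; x along the blade away from the head, y left, z up. Boxwood blade 45 mm wide, 5 mm thick (z 0 to 5), up to x = 330 mm; teak head below it, x -28 to 0, y -65 to 65, z -14 to 0 mm.
- square_handle (a point): Centre of the bar handle on the blade (x 95, y 0, z 19 mm in the square's frame, near the centre of mass): 70 mm long along the blade, 16 mm wide, 28 mm high (z 5 to 33 mm). Axes as the square's.
- head_left (a point): Left end of the head's inner face, at its top (x 0, y 65, z 0 mm in the square's frame).
- head_right (a point): Right end of the head's inner face, at its top (x 0, y -65, z 0 mm in the square's frame).
- ruling_edge (a point): Point on the lower corner of the dark-stained ruling edge, the blade's right-hand edge, 150 mm from the head's inner face (x 150, y -22.5, z 0 mm in the square's frame). With this edge on the worn line the blade covers the board to the left of the line.
- stand: Fixed teak plinth of the carousel, 292 x 210 x 16 mm, square in front and round behind. Origin on the table, on the carousel's axis; x points to the back, so the front is -x. At the front (x -132 to -181 mm) it carries a brush tray between two lips 25 mm high, with a brush in it. The stand may be turned a little on the table.
- carousel: Turntable, 230 mm across, turning freely both ways about the stand's upright axis (friction 0.04 N m, no spring). Origin on the axis, 25 mm above the table; its -x points to the red-lidded pot. Top 39 mm above the table; fixed on it six stoneware pots 48 mm in diameter, centres 78 mm from the axis, 60 degrees apart, 44 mm lids (five black, one red) with tops 113 mm above the table.
- carousel_grip (a point): Centre of the carousel's upright flat wooden grip, on the axis, 143 mm above the table, on a 24 mm post: 56 mm long along the carousel's x (pointing to the red-lidded pot), 16 mm thick along its y, 40 mm high (123 to 163 mm above the table). Axes as the carousel's; they line up with the stand's when the red-lidded pot faces the brush tray.
- red_pot (a point): Centre of the top of the red lid, 113 mm above the table, 78 mm from the axis.
- tray_low: Lowest of a stack of three loose boxwood piece trays, each 130 x 200 x 34 mm, behind the carousel; origin at the centre of its underside. Leave alone.
- tray_mid: Middle tray of the stack. Leave alone.
- tray_top: Top tray of the stack, holding shogi pieces; the stack is 102 mm high. Leave alone.
- candle: Loose brass candle holder, dish 104 mm across, with a candle, 94 mm high, left of the board; origin at the centre of its underside. Leave alone.
- cup: Loose cracked stoneware sake cup, 58 mm across, 45 mm high, left of the board; origin at the centre of its underside. Leave alone.

How it is judged:
By the outcome, as a careful person would: the job done as asked, in the order asked, and still so for the second after the job is handed in, while the arm keeps its last pose, push and grip.
It also fails if it takes over 64 s, if anything falls off the work surface, if the arm or the gripper's body presses on something with over 40 N, if the wrist force passes 120 N, or if a joint passes its speed limit or range.

## Robot

A 6-joint arm with a two-finger parallel gripper is mounted at the origin on the work surface. World frame = base frame: x ahead of the robot, y to its left, z up, the work surface at z = 0. Lengths are in m, angles in degrees, forces in N, time in s.
With the tool pointing down it reaches from about 0.425 to 1.125 m from the base axis. Payload 14.9 kg.
Tool frame: the origin (TCP) lies on the centre line of the jaws, within the pads' length; the fingertips stand 19 mm ahead of it and the grasp point (between the pads) is the TCP; z points along the fingers, y is the line along which they close (so a half turn about z gives the same grasp; the last joint's range is limited). The gripper opens to 91 mm and grips with 3 to 60 N. Pads are 32 mm wide; open, the fingers measure 118 mm over their backs; the gripper's body (76 mm by 178 mm) begins 60 mm behind the grasp point.
Start: joints at [-71.866, 21.709, 99.362, -0, 58.929, -1.908], TCP at [0.24, -0.658, 0.233] pointing down, gripper open.
Joint ranges: [-158.91, 158.91], [-42.39, 125.64], [0.06, 152.35], [-60.88, 240.88], [17.5, 164.5], [-176.32, 176.32]. Speed limits (degrees/s): [108.29, 108.29, 136.94, 180, 180, 180].

## Interface

Orientations are given as [roll, pitch, yaw] about the fixed x, y, z axes, in that order (R = Rz(yaw) Ry(pitch) Rx(roll)).
In Python, from cell import * gives the robot as it stands. The module is installed in compiled form; this text tells all that it offers.
- The arm moves only by the shell command python3 -m crank 'ROWS' [FORCE]. ROWS is a JSON object of lists of equal length, an entry for each row: "rotation": the turn, a rotation vector about the tool's x, y, z in degrees, a list of three; "slide": the shift along the tool's x, y, z in cm, a list of three; "fingers": the closure, from -1 (fully open) to 1 (shut). In form: {"rotation": [[ax, ay, az], ...], "slide": [[dx, dy, dz], ...], "fingers": [fingers, ...]}. A call has 1 to 20 rows; each row shifts and turns the commanded pose from where the row before left it, along the tool's axes as they then stand; what a row does not reach is not made up. A row lasts 1/8 s, in which the tool goes at most 62.5 mm and 10.7 degrees, less where a joint would pass 70% of its speed; a pose out of reach is approached as far as the arm can. A call with a gripper value outside its range is refused whole. The fingers move at their own pace and stop on an object; FORCE is the grip in N (left out, the last holds). Time passes only in rows, so rows that do not move let the fingers close. It gives the time, the measured TCP pose, the force, the opening and the grip force at its end, in the units of the state.
- sense(): the state, without advancing time (a new reading comes with each control period).
- snapshot(name): name is "scene" or "top" or "wrist"; returns a dict with "frame" (420x560x3 uint8, red, green, blue), "fx", "fy", "cx", "cy" (pixels), "cam_to_world" (4x4, takes a point from camera to world coordinates). Camera axes: x right, y down, z forward; pixel columns grow to the right and rows downward; lengths in m; the calibration is good to about 2 mm. A picture is of the moment at which its call begins. There is no depth.
- hand_in(): hands the job in; it is judged then, once.
Trained networks look in a picture, given as the dict that the camera call returned (one of the last four; its "shot" number tells which), for a name from the list of things; names that differ only in an ending like _2 or _b are one class to them, and where a whole thing is asked for, a point or a joint stands for the part that bears it (a point fixed in the world has none). Each returns a list of dicts, best first, with "confidence" (0 to 1); they miss things now and then, are a little off and sometimes report something else, mostly with a low value. They report only what shows in the picture. A call takes as long as a camera call.
- spot_in(picture, name): "point" ([column, row] in pixels, amid what is visible of it).
- outline_of(picture, name): "region" (420x560 bool, what is visible of it) and "point" ([column, row] in pixels, amid what is visible of it).
The state is a dict: "t": time; "qpos": joint angles; "joint_velocities": joint speeds; "tau": joint torques, N m; "ee_pos": TCP position; "tool_rot": TCP orientation; "ft_force": force on the tool from outside, world axes, zero at the start; "torque": the same for the moment, N m; "gripper_width": opening from 0.0 (shut) to 1.0 (fully open); "gripper_force": force on a finger pad.
Only numpy, scipy, OpenCV 4.12 (cv2) and the standard library are available. Lean on these libraries where they do the work, as an engineer would, in place of code of your own. Each camera call takes 0.05 s, during which the arm holds its last target. There are 200 camera calls.

## Working session

There is one attempt and no reset: what is moved stays moved. The work goes in short steps, Python scripts to look and compute and a shell command to move; the robot and the scene stay as the last step left them, time stands still between calls to the robot, and variables do not carry over. Pictures are saved under pics/ and viewed, at most 11 in all, crops included, and the job is handed in when it is done.

```bash
mkdir -p pics; cat > h.py <<'E'
from cell import *
import numpy as np, cv2
from scipy.spatial.transform import Rotation as R
def px2w(s,p,z):
    T=np.array(s["cam_to_world"]);d=T[:3,:3]@np.array([(p[0]-s["cx"])/s["fx"],(p[1]-s["cy"])/s["fy"],1.])
    o=T[:3,3];return o+d*(z-o[2])/d[2]
def w2px(s,P):
    T=np.array(s["cam_to_world"]);c=T[:3,:3].T@(np.array(P)-T[:3,3]);return np.array([s["fx"]*c[0]/c[2]+s["cx"],s["fy"]*c[1]/c[2]+s["cy"]])
def save(s,n,crop=None,k=1):
    f=s["frame"]
    if crop: f=f[crop[1]:crop[3],crop[0]:crop[2]]
    cv2.imwrite("pics/"+n,cv2.resize(f[:,:,::-1],None,fx=k,fy=k,interpolation=cv2.INTER_CUBIC))
E
python3 - <<'E'
from h import *
Z=dict(board_edge=.06,worn_line=.06,square_handle=.093,head_left=.06,head_right=.06,ruling_edge=.06,carousel_grip=.163,red_pot=.113,carousel=.039,stand=.016,tray_top=.102,candle=.05,cup=.045)
ss={}
for c in ("scene","top"):
    s=snapshot(c);ss[c]=s;save(s,c+".png",k=1.4);print(c,np.round(np.array(s["cam_to_world"]),3).tolist(),s["fx"])
    for n,z in Z.items():
        for r in spot_in(s,n)[:2]: print(n,round(r["confidence"],2),np.round(r["point"],1),np.round(px2w(s,r["point"],z),4))
print(sense())
E
```

```text
scene [[0.671, 0.464, -0.579, 1.338], [0.742, -0.414, 0.528, -0.613], [0.005, -0.783, -0.622, 0.982], [0.0, 0.0, 0.0, 1.0]] 484.5581495618783
board_edge 0.56 [320.9 263.3] [0.7169 0.1343 0.06  ]
worn_line 0.92 [318.1 261.8] [0.7076 0.1329 0.06  ]
worn_line 0.55 [137.  304.2] [ 0.5119 -0.3147  0.06  ]
square_handle 0.65 [278.2 246.6] [0.6154 0.0683 0.093 ]
head_left 0.67 [277.9 243.2] [0.5772 0.1028 0.06  ]
head_right 0.83 [277.9 241.2] [0.5708 0.1087 0.06  ]
ruling_edge 0.93 [280.  244.7] [0.586  0.1029 0.06  ]
carousel_grip 0.8 [138.3 304.9] [ 0.608  -0.3469  0.163 ]
red_pot 0.86 [138.6 302.9] [ 0.5583 -0.327   0.113 ]
carousel 0.58 [135.3 301.1] [ 0.4808 -0.3058  0.039 ]
stand 0.72 [134.1 301.1] [ 0.4578 -0.3007  0.016 ]
tray_top 0.94 [206.2 349. ] [ 0.7635 -0.2815  0.102 ]
candle 0.59 [365.2 199.4] [0.6001 0.468  0.05  ]
candle 0.43 [322.3 261.8] [0.7086 0.1497 0.05  ]
cup 0.66 [333.  170.3] [0.4078 0.5251 0.045 ]
top [[-0.013, -0.994, 0.104, 0.421], [-1.0, 0.013, -0.0, 0.099], [-0.001, -0.104, -0.995, 1.307], [0.0, 0.0, 0.0, 1.0]] 444.5768826288114
board_edge 0.86 [259.3 155.5] [
[... 903 characters left out ...]
   0.5406 0.045 ]
{'t': 1.4, 'qpos': array([-7.18655383e+01,  2.17123621e+01,  9.93640252e+01,  1.97678896e-03,
        5.89281246e+01, -1.90844914e+00]), 'joint_velocities': array([-0.09240576,  0.01692561,  0.01511218,  0.02732789, -0.05954362,
       -0.1240854 ]), 'tau': array([-2.26787059e-03, -7.63684201e+01, -4.34746170e+01,  6.50488352e-02,
        3.90277477e-02,  2.10964055e-05]), 'ee_pos': array([ 0.23990057, -0.65760089,  0.23288066]), 'tool_rot': array([-1.79995547e+02, -1.84240132e-03,  2.00418904e+01]), 'ft_force': array([-0.09940331, -0.1704815 , -0.12860575]), 'torque': array([ 0.04288904,  0.00209424, -0.0481789 ]), 'gripper_force': 0.0, 'gripper_width': 0.9989892942402792}
```

View pics/top.png

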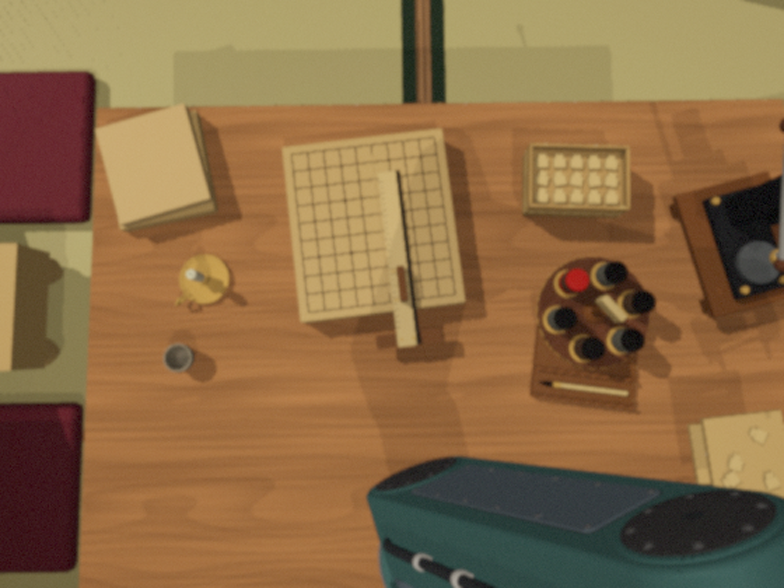

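View pics/scene.png

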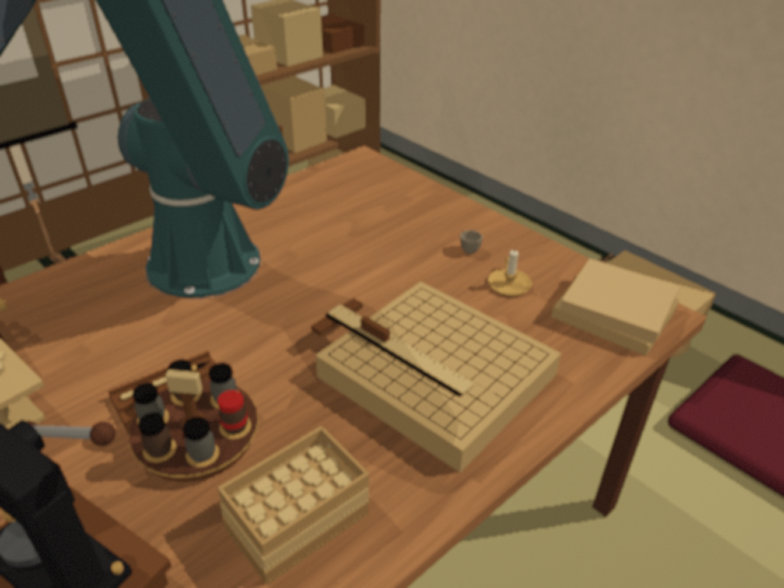

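The top view shows the board at display corners (302,321), (464,302), (284,148) and (442,130), with the square's handle at (402,283). The carousel grip is at (612,308), the red lid at (577,280) at the back left, and the brush tray at the front, around (585,388). Next I'll move above the board for a wrist view.

```bash
python3 -m crank '{"rotation":[[0,0,0],[0,0,0],[0,0,0],[0,0,0],[0,0,0],[0,0,0],[0,0,0],[0,0,0],[0,0,0],[0,0,0],[0,0,0],[0,0,0],[0,0,0],[0,0,0],[0,0,0],[0,0,0],[0,0,6],[0,0,6],[0,0,0]],"slide":[[0,0,-4],[3.5,-3.65,-4],[3.5,-3.65,-2],[3.5,-3.65,-2],[3.5,-3.65,0],[3.5,-3.65,0],[3.5,-3.65,0],[3.5,-3.65,0],[3.5,-3.65,0],[3.5,-3.65,0],[3.5,-3.65,0],[3.5,-3.65,0],[3.5,-3.65,0],[3.5,-3.65,0],[3.5,-3.65,0],[3.5,-3.65,0],[0,0,0],[0,0,0],[0,0,0]],"fingers":[-1,-1,-1,-1,-1,-1,-1,-1,-1,-1,-1,-1,-1,-1,-1,-1,-1,-1,-1]}'
python3 - <<'E'
from h import *
s=snapshot("wrist");save(s,"w1.png",k=1.4);print(np.round(np.array(s["cam_to_world"]),3).tolist(),s["fx"]);q=sense();print(q["ee_pos"],q["tool_rot"],q["qpos"])
s=snapshot("top");save(s,"top2.png",(170,70,480,310),2.5)
E
```

```text
t: 3.78
ee_pos: [0.5448, 0.0353, 0.3517]
tool_rot: [180.0, 0.0, 8.1]
ft_force: [0.5, 0.2, -0.0]
gripper_width: 0.997
gripper_force: 0.0
[[0.14, -0.96, -0.242, 0.612], [-0.99, -0.136, -0.034, 0.044], [-0.001, 0.244, -0.97, 0.504], [0.0, 0.0, 0.0, 1.0]] 302.9195616572743
[0.5448027  0.03521767 0.35173525] [-1.79999736e+02 -4.24703837e-03  8.17345679e+00] [1.25221735e+00 2.46531223e-01 1.12047180e+02 8.36653039e-04
 6.77021047e+01 8.30784431e+01]
```

View pics/w1.png

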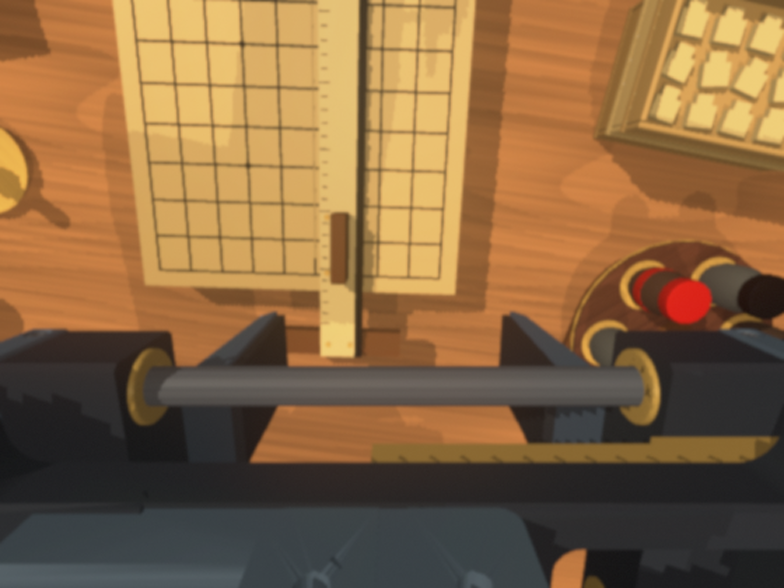

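The wrist view shows the handle at (340,248), the worn line's near stub at (316,268), left of the blade, and the board's near corners at (145,287) and (456,295). I'll fit the board and square poses to this picture.

```bash
cat >> h.py <<'E'
from scipy.optimize import minimize
def P2(p,x,y,z):
    c,s=np.cos(p[2]),np.sin(p[2]);return np.array([p[0]+c*x-s*y,p[1]+s*x+c*y,z])
def samp(img,uv):
    return cv2.remap(img,np.float32(uv[:,0:1]),np.float32(uv[:,1:2]),cv2.INTER_LINEAR,borderValue=0).ravel()
def fitboard(s,p0,mask):
    g=cv2.cvtColor(s["frame"],cv2.COLOR_RGB2GRAY).astype(np.float32)
    bh=cv2.morphologyEx(g,cv2.MORPH_BLACKHAT,np.ones((7,7)));bh=np.minimum(bh,60)
    bh[~mask]=0
    L=[]
    for i in range(10):
        y=.1485-.033*i
        if abs(y+.0165)>.001: L+=[(x,y) for x in np.linspace(-.1645,.1645,80)]
        x=-.1645+.329/9*i;L+=[(x,y) for y in np.linspace(-.1485,.1485,80)]
    f=lambda sg:(lambda p:-samp(cv2.GaussianBlur(bh,(0,0),sg),np.array([w2px(s,P2((p[0],p[1],p[2]/5),*l,.06)) for l in L])).mean())
    p=np.array([p0[0],p0[1],p0[2]*5])
    for sg in (2.5,.8):
        r=minimize(f(sg),p,method="Nelder-Mead",options=dict(initial_simplex=p+np.array([[0,0,0],[.01,0,0],[0,.01,0],[0,0,.1]])*(1 if sg>1 else .3),xatol=1e-4,fatol=1e-3));p=r.x
    return np.array([p[0],p[1],p[2]/5]),r.fun
E
python3 - <<'E'
from h import *
s=snapshot("wrist")
g=lambda u,v,z:px2w(s,(u/1.4,v/1.4),z)
a,b=g(145,287,.06),g(456,295,.06);print("near corners",a,b,np.linalg.norm(a-b))
d=a-b;yaw=np.arctan2(-d[0],d[1]);m=(a+b)/2;p0=(m[0]+.1815*np.cos(yaw),m[1]+.1815*np.sin(yaw),yaw)
m=np.zeros((420,560),bool);m[:205,60:350]=1;m[:,226:262]=0
p,f=fitboard(s,p0,m);print("board",p0,p,np.degrees(p[2]),f)
h=[g(331,213,.093),g(349,213,.093),g(347,284,.093),g(329,284,.093)];print("handle",np.mean(h,0),[np.linalg.norm(h[0]-h[1]),np.linalg.norm(h[1]-h[2])])
print("blade w",np.linalg.norm(g(320,355,.065)-g(356,355,.065)))
for u1,u2 in ((356,362),(320,319)):
    a,b=g(u1,355,.065),g(u2,5,.065);print("edge",a,b,np.degrees(np.arctan2(b[1]-a[1],b[0]-a[0])))
v=s["frame"].copy()
for k in range(10):
    for q in ((-.1645,.1485-.033*k),(.0,.1485-.033*k)):
        c=w2px(s,P2(p,*q,.06));cv2.circle(v,tuple(np.int32(np.round(c))),1,(255,0,0),-1)
s["frame"]=v;save(s,"w2.png",(60,0,360,270),2.2)
E
```

```text
near corners [0.46979269 0.29331057 0.06      ] [ 0.50830978 -0.03935483  0.06      ] 0.3348877939028093
board (np.float64(0.6693467544302456), np.float64(0.1478530756950858), np.float64(0.11527001420353465)) [0.67138942 0.14827709 0.10834242] 6.2075634328301295 -27.053525924682617
handle [0.54524885 0.08776862 0.093     ] [np.float64(0.017163440828228214), np.float64(0.06955987901025944)]
blade w 0.039879340842341876
edge [0.42622968 0.05906876 0.065     ] [0.7660909  0.09469765 0.065     ] 5.984665486215454
edge [0.42059014 0.09854733 0.065     ] [0.76056696 0.13348283 0.065     ] 5.867034575862671
```

View pics/w2.png

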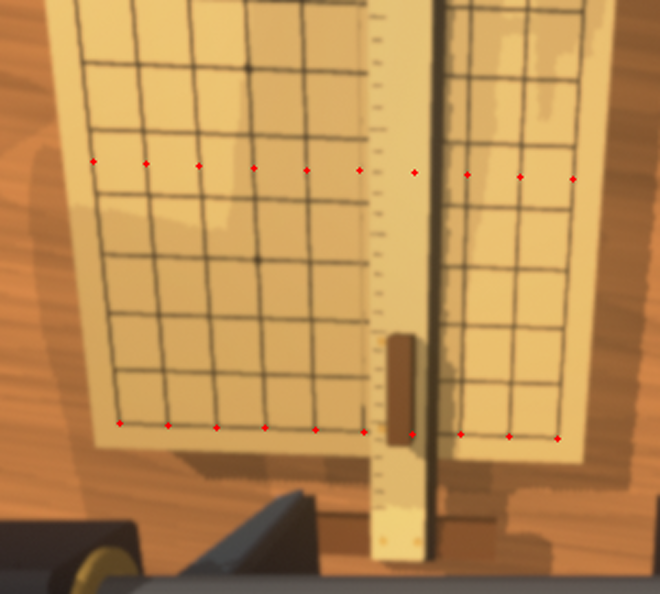

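```bash
python3 -m crank '{"rotation":[[0,0,2.2],[0,0,0],[0,0,0],[0,0,0],[0,0,0],[0,0,0],[0,0,0],[0,0,0],[0,0,0],[0,0,0],[0,0,0]],"slide":[[0,0,0],[0.6,-2.6,0],[0,-2.6,0],[0,0,5],[0,0,5],[0,0,5],[0,0,5],[0,0,3],[0,0,2],[0,0,1.2],[0,0,0]],"fingers":[-1,-1,-1,-1,-1,-1,-1,-1,-1,-1,-1]}'
python3 - <<'E'
from h import *
s=snapshot("wrist");save(s,"w3.png",k=1.4)
E
```

```text
t: 5.3
ee_pos: [0.5456, 0.0875, 0.0897]
tool_rot: [-180.0, 0.0, 5.9]
ft_force: [0.8, -0.1, 0.7]
gripper_width: 1.002
gripper_force: 0.0
```

View pics/w3.png

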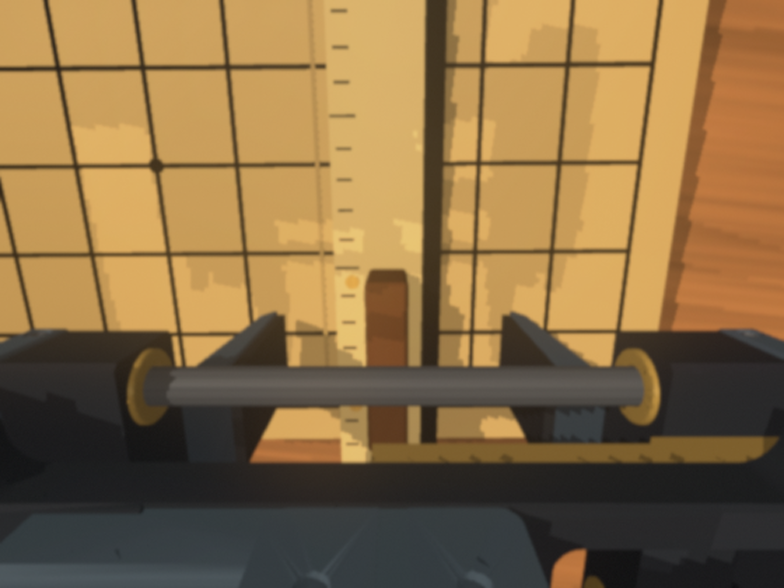

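The handle sits between the fingers at (386,360), and the worn line's faint trace is at about (318,150), left of the blade. I'll close on it.

```bash
python3 -m crank '{"rotation":[[0,0,0],[0,0,0],[0,0,0],[0,0,0],[0,0,0],[0,0,0],[0,0,0],[0,0,0]],"slide":[[0,0,0],[0,0,0],[0,0,0],[0,0,0],[0,0,0],[0,0,0],[0,0,0],[0,0,0]],"fingers":[1,1,1,1,1,1,1,1]}' 30
```

```text
t: 6.35
ee_pos: [0.5455, 0.0876, 0.0897]
tool_rot: [-180.0, 0.0, 5.8]
ft_force: [-1.4, 0.5, -1.1]
gripper_width: 0.172
gripper_force: 30.0
```

```bash
python3 -m crank '{"rotation":[[0,0,0],[0,0,-0.3],[0,0,0],[0,0,0],[0,0,0],[0,0,0],[0,0,0],[0,0,0],[0,0,0],[0,0,0],[0,0,0]],"slide":[[0,0,-0.3],[0,0,-0.3],[0,-1.3,0],[0,-1.3,0],[0,-1.3,0],[0,-1.3,0],[1.3,0,0],[1.3,0,0],[1,0,0],[0,0,0],[0,0,0]],"fingers":[1,1,1,1,1,1,1,1,1,1,1]}'
python3 - <<'E'
from h import *
s=snapshot("wrist");save(s,"w4.png",k=1.4)
print(sense()["tool_rot"],sense()["ft_force"])
# project worn line and desired right edge
for x in (-.1645,-.05,.05,.1,.15): print(x,w2px(s,P2((.6714,.1483,.1083),x,-.0165,.06))*1.4,w2px(s,P2((.6714,.1483,.1083),x,-.0165,.0655))*1.4)
E
```

```text
t: 7.72
ee_pos: [0.5755, 0.1429, 0.0955]
tool_rot: [180.0, 0.0, 6.1]
ft_force: [-1.5, 0.5, -2.9]
gripper_width: 0.176
gripper_force: 30.0
[1.79997279e+02 2.79826163e-02 6.13131036e+00] [ 0.03539896  0.77969116 -2.36892495]
-0.1645 [434.41489548 463.01220383] [435.4662477  470.07458751]
-0.05 [440.01785862 236.74093486] [441.39605315 238.24948319]
0.05 [446.49346796 -24.7714658 ] [448.30624216 -31.90361038]
0.1 [ 450.52303112 -187.50221151] [ 452.63732965 -201.22700846]
0.15 [ 455.26780703 -379.1162626 ] [ 457.76805591 -401.81219766]
```

View pics/w4.png

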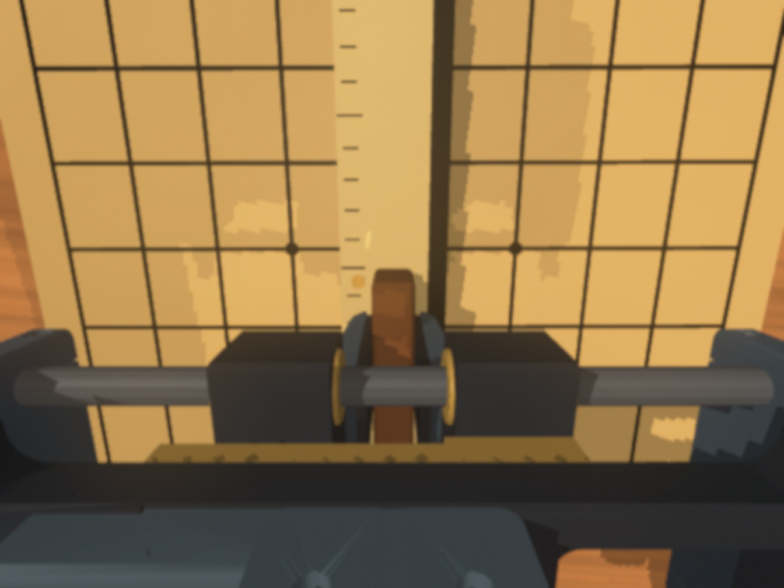

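The worn line is hidden under the blade. The model puts it at (440,237), midway between the lines at 365 and 515, and the dark edge is at about 431–448. I'll measure that edge at sub-pixel level.

```bash
cat >> h.py <<'E'
def edgefit(s,bp,ztop,rows,lo,hi):
    # dark strip borders per row -> board-frame y at height ztop
    g=cv2.cvtColor(s["frame"],cv2.COLOR_RGB2GRAY).astype(float);out=[]
    for r in rows:
        k=g[r,lo:hi];d=np.gradient(k);l=lo+np.argmin(d);i0=np.argmin(d);rr=i0+np.argmax(d[i0:i0+14])
        q=[]
        for u in (l,lo+rr):
            j=int(u-lo);w=np.abs(d[j-2:j+3]);u2=lo+(w*np.arange(j-2,j+3)).sum()/w.sum()
            W=px2w(s,(u2,r),ztop);dd=W[:2]-bp[:2];c,n=np.cos(bp[2]),np.sin(bp[2])
            q.append((c*dd[0]+n*dd[1],-n*dd[0]+c*dd[1]))
        out.append((r,q[0][0],q[0][1],q[1][1]))
    return np.array(out)
E
python3 - <<'E'
from h import *
s=snapshot("wrist");np.set_printoptions(suppress=True,precision=4)
m=np.zeros((420,560),bool);m[:235,0:555]=1;m[:,236:335]=0
p,f=fitboard(s,(.6714,.1483,.1083),m);print("board",p,np.degrees(p[2]),f)
g=cv2.cvtColor(s["frame"],cv2.COLOR_RGB2GRAY)
for r in (20,170,210): print(g[r,296:336])
print(edgefit(s,p,.071,range(10,220,20),296,334))
E
```

```text
board [0.6713 0.1481 0.108 ] 6.19031859850747 -18.530683517456055
[187 187 187 187 188 187 187 187 186 187 187 185 167 122  76  58  57  57
  56  56  56  55  55  55  55  55  56  64  86 109 119 121 122 121 121 121
 121 121 121 120]
[185 185 185 185 184 184 184 184 182 164 120  75  59  57  57  57  57  56
  57  56  56  58  61  80 104 116 118 118 118 118 118 118 118 118 120 132
 153 163 166 167]
[ 92 114 123 126 126 126 126 124 113  87  59  48  47  47  46  47  47  46
  47  46  48  60  90 119 132 135 135 135 135 134 135 136 137 149 171 181
 184 184 184 184]
[[ 10.       0.0331  -0.0103  -0.0177]
 [ 30.       0.0239  -0.0104  -0.0179]
 [ 50.       0.0144  -0.0103  -0.0178]
 [ 70.       0.0046  -0.0103  -0.0179]
 [ 90.      -0.0055  -0.0104  -0.018 ]
 [110.      -0.0159  -0.0102  -0.018 ]
 [130.      -0.0267  -0.0103  -0.018 ]
 [150.      -0.0377  -0.0102  -0.0179]
 [170.      -0.0492  -0.0102  -0.018 ]
 [190.      -0.061   -0.0103  -0.0182]
 [210.      -0.0732  -0.0101  -0.0179]]
```

```bash
python3 -m crank '{"rotation":[[0,0,0],[0,0,0],[0,0,0],[0,0,0],[0,0,0]],"slide":[[0.3,-0.12,0],[0.3,0,0],[0,0,0.3],[0,0,0.25],[0,0,0]],"fingers":[1,1,1,1,1]}'
python3 -m crank '{"rotation":[[0,0,0],[0,0,0],[0,0,0]],"slide":[[0.2,0,0],[0.2,0,0],[0,0,0]],"fingers":[1,1,1]}'
python3 - <<'E'
from h import *
s=snapshot("wrist");np.set_printoptions(suppress=True,precision=4)
m=np.zeros((420,560),bool);m[:235,0:555]=1;m[:,236:335]=0
p,f=fitboard(s,(.6714,.1483,.1083),m);print("board",p,np.degrees(p[2]),f)
print(edgefit(s,p,.0655,range(10,220,40),296,334))
g=cv2.cvtColor(s["frame"],cv2.COLOR_RGB2GRAY)
for r in (50,90): print(r,g[r,225:260])
q=sense();d=q["ee_pos"][:2]-p[:2];print("tcp in board",np.cos(p[2])*d[0]+np.sin(p[2])*d[1],-np.sin(p[2])*d[0]+np.cos(p[2])*d[1],q["ee_pos"],q["ft_force"])
E
```

```text
t: 8.45
ee_pos: [0.5814, 0.1449, 0.0899]
tool_rot: [180.0, 0.0, 6.1]
ft_force: [-0.6, 0.1, -2.5]
gripper_width: 0.175
gripper_force: 30.0
t: 8.82
ee_pos: [0.585, 0.1453, 0.09]
tool_rot: [180.0, 0.1, 6.2]
ft_force: [-4.0, -0.1, -0.8]
gripper_width: 0.175
gripper_force: 30.0
board [0.6713 0.1481 0.1085] 6.214867314991944 -16.28892707824707
[[ 10.       0.043   -0.0088  -0.0162]
 [ 50.       0.0242  -0.0087  -0.0162]
 [ 90.       0.0044  -0.0087  -0.0163]
 [130.      -0.0168  -0.0088  -0.0165]
 [170.      -0.0393  -0.0088  -0.0165]
 [210.      -0.0633  -0.0087  -0.0165]]
50 [170 170 171 171 171 171 171 171 171 172 171 172 175 181 185 186 187 187
 187 187 187 187 188 188 188 187 188 188 187 187 187 188 188 187 187]
90 [171 172 171 172 172 172 172 172 172 173 173 173 174 175 180 184 186 187
 186 187 187 187 187 187 187 187 186 187 187 187 187 188 188 188 188]
tcp in board -0.08598884118026148 0.006616612266596888 [0.5851 0.1454 0.09  ] [-4.8252  0.624  -0.7843]
```

```bash
python3 -m crank '{"rotation":[[0,0,0],[0,0,0]],"slide":[[0.1,0,0],[0,0,0]],"fingers":[1,1]}'; python3 -m crank '{"rotation":[[0,0,0],[0,0,0]],"slide":[[0.1,0,0],[0,0,0]],"fingers":[1,1]}'
```

```text
t: 9.12
ee_pos: [0.5851, 0.1453, 0.0898]
tool_rot: [180.0, 0.2, 6.2]
ft_force: [-12.5, -0.7, 3.6]
gripper_width: 0.175
gripper_force: 30.0
t: 9.38
ee_pos: [0.5852, 0.1453, 0.0897]
tool_rot: [180.0, 0.3, 6.2]
ft_force: [-17.3, -1.3, 8.9]
gripper_width: 0.178
gripper_force: 30.0
```

```bash
python3 -m crank '{"rotation":[[0,0,0],[0,0,0],[0,0,0],[0,0,0],[0,0,0],[0,0,0],[0,0,0],[0,0,0],[0,0,0],[0,0,0]],"slide":[[-0.1,0,0],[0,0,0],[0,0,0],[0,0,0],[0,0,0],[0,0,0],[0,0,-1],[0,0,-3],[0,0,-4],[0,0,-5]],"fingers":[1,-1,-1,-1,-1,-1,-1,-1,-1,-1]}'
python3 -m crank '{"rotation":[[0,0,0],[0,0,0],[0,0,0],[0,0,0],[0,0,0]],"slide":[[-3,0,-5],[-3,0,-5],[-3,0,0],[-3,0,0],[0,0,0]],"fingers":[-1,-1,-1,-1,-1]}'
python3 - <<'E'
from h import *
s=snapshot("wrist");np.set_printoptions(suppress=True,precision=4)
save(s,"w5.png",k=1.4)
t=snapshot("top");save(t,"t5.png",(370,170,470,300),5)
for n,z in (("carousel_grip",.163),("red_pot",.113),("carousel",.039),("stand",.016)):
  for r in outline_of(t,n)[:1]: 
    print(n,r["confidence"],r["point"],r["region"].sum())
E
```

```text
t: 10.62
ee_pos: [0.5861, 0.1454, 0.2216]
tool_rot: [180.0, 0.1, 6.1]
ft_force: [1.3, -0.3, -0.7]
gripper_width: 1.0
gripper_force: 0.0
t: 11.25
ee_pos: [0.466, 0.1325, 0.321]
tool_rot: [-180.0, -0.1, 6.2]
ft_force: [0.3, 0.3, -0.1]
gripper_width: 1.003
gripper_force: 0.0
carousel_grip 0.73 [425.2, 220.9] 5269
red_pot 0.72 [423.9, 221.2] 5231
carousel 0.6 [422.0, 221.7] 5161
stand 0.91 [421.7, 237.2] 7482
```

View pics/w5.png

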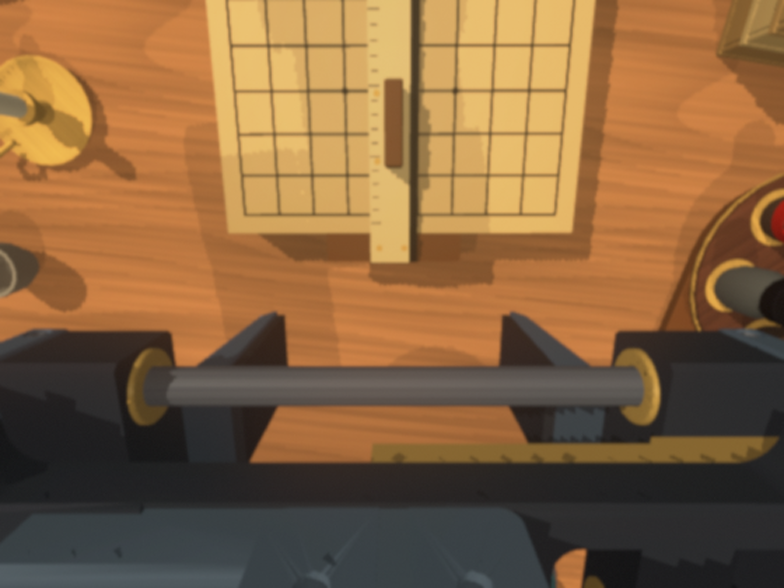

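View pics/t5.png

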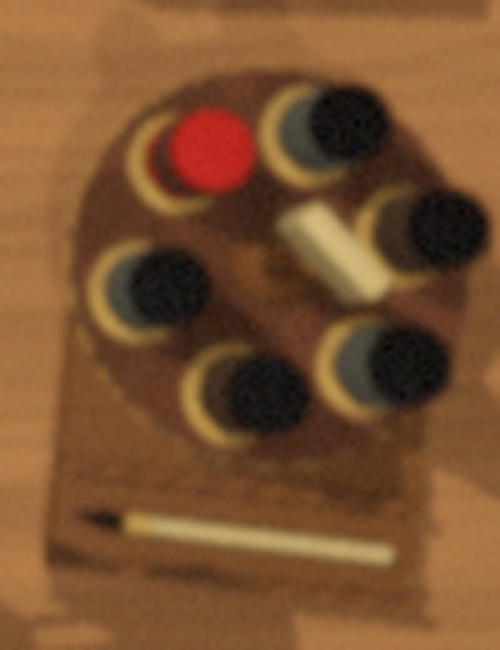

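The square looks placed: its blade covers the strip left of the worn line and its head is at the near edge. The crop of the top view shows the red lid at (213,150), at the back left, and the grip at (335,255) with its long axis pointing to it. Next I'll recheck the square numerically and locate the carousel.

```bash
python3 - <<'E'
from h import *
np.set_printoptions(suppress=True,precision=4)
s=snapshot("wrist");bp=np.array([.6713,.1482,.1083])
print(edgefit(s,bp,.065,range(20,165,30),285,310))
m=np.zeros((420,560),bool);m[:165,140:440]=1;m[:,258:305]=0
print("board",fitboard(s,bp,m))
w=px2w(s,(391/1.4,262/1.4),.065);d=w[:2]-bp[:2];print("near end x",np.cos(bp[2])*d[0]+np.sin(bp[2])*d[1])
t=snapshot("top")
L=np.array([px2w(t,(370+(u-2)/5,170+(v-2)/5),.113)[:2] for u,v in [(213,150),(349,122),(449,227),(407,365),(267,393),(170,288)]])
c=L.mean(0);d=L-c;a=np.degrees(np.arctan2(d[:,1],d[:,0]));print("axis",c,"r",np.hypot(*d.T),"red",((a+60*np.arange(6)+180)%360)-180)
gc=px2w(t,(370+335/5,170+253/5),.163);print("grip",gc)
for z,(u,v),(u2,v2) in ((.016,(48,560),(430,605)),):
  A,B=px2w(t,(370+u/5,170+v/5),z),px2w(t,(370+u2/5,170+v2/5),z);print("front",A,B,np.degrees(np.arctan2(-(A-B)[0],(A-B)[1])))
E
python3 -m crank '{"rotation":[[0,0,0],[0,0,0],[0,0,0],[0,0,0],[0,0,0],[0,0,0],[0,0,0],[0,0,0],[0,0,0],[0,0,-9],[0,0,-9],[0,0,-9],[0,0,-9],[0,0,0]],"slide":[[-0.9,4.9,0],[-0.9,4.9,0],[-0.9,4.9,0],[-0.9,4.9,0],[-0.9,4.9,0],[-0.9,4.9,0],[-0.9,4.9,0],[-0.9,4.9,0],[-0.9,4.9,0],[0,0,0],[0,0,0],[0,0,0],[0,0,0],[0,0,0]],"fingers":[-1,-1,-1,-1,-1,-1,-1,-1,-1,-1,-1,-1,-1,-1]}'
python3 - <<'E'
from h import *
s=snapshot("wrist");save(s,"w6.png",k=1.4)
E
```

```text
[[ 20.      -0.0054  -0.0091  -0.0167]
 [ 50.      -0.0381  -0.009   -0.0173]
 [ 80.      -0.0723  -0.0091  -0.0164]
 [110.      -0.1081  -0.0089  -0.0166]
 [140.      -0.1456  -0.009   -0.0171]]
board (array([0.6711, 0.1482, 0.1102]), np.float64(-20.11404800415039))
near end x -0.2080912315860367
axis [ 0.4866 -0.2962] r [0.0764 0.0769 0.0775 0.0766 0.0769 0.0771] red [40.0352 41.0156 41.2752 40.2864 40.2513 41.7061]
grip [ 0.4847 -0.294   0.163 ]
front [ 0.3191 -0.1715  0.016 ] [ 0.2908 -0.3889  0.016 ] -7.4065862765414705
t: 13.4
ee_pos: [0.434, -0.3146, 0.32]
tool_rot: [-180.0, 0.0, 42.1]
ft_force: [-0.3, -0.4, -1.1]
gripper_width: 1.001
gripper_force: 0.0
```

View pics/w6.png

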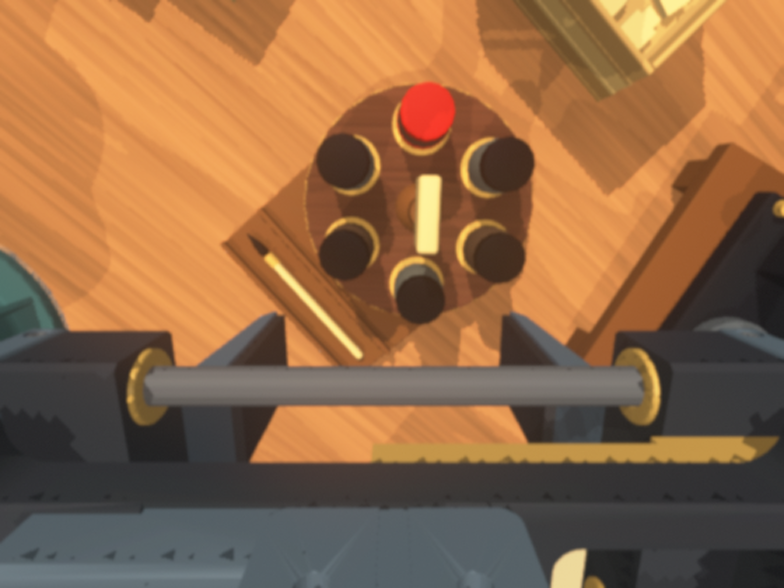

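The wrist view shows the red lid at (427,111), the grip at (428,215), and the brush tray's front edge running from (222,243) to about (340,362).

```bash
python3 - <<'E'
from h import *
np.set_printoptions(suppress=True,precision=4)
s=snapshot("wrist");g=lambda u,v,z:px2w(s,(u/1.4,v/1.4),z)[:2]
L=np.array([g(u,v,.113) for u,v in [(427,111),(501,164),(492,251),(419,295),(346,251),(345,162)]])
c=L.mean(0);d=L-c;a=np.degrees(np.arctan2(d[:,1],d[:,0]));print("axis",c,"r",np.hypot(*d.T),"red",((a+60*np.arange(6)+180)%360)-180)
G=np.array([g(u,v,.163) for u,v in [(417,177),(441,177),(438,254),(415,253)]]);print("grip",G.mean(0),np.linalg.norm(G[0]-G[1]),np.linalg.norm(G[1]-G[2]))
e=(G[0]+G[1]-G[2]-G[3]);print("grip dir",np.degrees(np.arctan2(e[1],e[0])))
A,B=g(222,243,.016),g(340,362,.016);e=A-B;print("stand yaw",np.degrees(np.arctan2(-e[0],e[1])))
t=sense();y=np.radians(t["tool_rot"][2])
d=G.mean(0)-t["ee_pos"][:2];print("tool dxdy cm",100*(np.cos(y)*d[0]+np.sin(y)*d[1]),100*(np.sin(y)*d[0]-np.cos(y)*d[1]),t["tool_rot"],t["qpos"])
E
```

```text
axis [ 0.4869 -0.2991] r [0.0751 0.0728 0.0704 0.0747 0.0732 0.0725] red [39.5682 40.6417 41.1807 41.1057 41.3139 41.5991]
grip [ 0.4853 -0.3022] 0.01686660730926532 0.0545618487439292
grip dir 41.13880672505248
stand yaw -6.390994500092716
tool dxdy cm 4.644038560708734 2.508999198604706 [-179.9846    0.0028   41.9286] [-38.4281   0.9599 114.7196  -0.0002  64.3361   9.6433]
```

```bash
python3 -m crank '{"rotation":[[0,0,0.9],[0,0,0],[0,0,0],[0,0,0],[0,0,0],[0,0,0],[0,0,0],[0,0,0],[0,0,0]],"slide":[[0,0,0],[2.4,1.2,0],[2.5,1.1,0],[0,0,5],[0,0,5],[0,0,4],[0,0,2.2],[0,0,1],[0,0,0]],"fingers":[-1,-1,-1,-1,-1,-1,-1,-1,-1]}'
python3 -m crank '{"rotation":[[0,0,0],[0,0,0],[0,0,0],[0,0,0],[0,0,0],[0,0,0],[0,0,0],[0,0,0]],"slide":[[0,0,0],[0,0,0],[0,0,0],[0,0,0],[0,0,0],[0,0,0],[0,0,0],[0,0,0]],"fingers":[1,1,1,1,1,1,1,1]}' 15
```

```text
t: 14.62
ee_pos: [0.4859, -0.2995, 0.1482]
tool_rot: [-180.0, 0.0, 41.2]
ft_force: [0.2, -0.1, -0.4]
gripper_width: 1.0
gripper_force: 0.0
t: 15.62
ee_pos: [0.4872, -0.3009, 0.1485]
tool_rot: [179.7, -0.0, 41.3]
ft_force: [2.7, -5.9, -2.8]
gripper_width: 0.176
gripper_force: 15.0
```

```bash
python3 -m crank '{"rotation":[[0,0,0],[0,0,-5],[0,0,-10],[0,0,-10],[0,0,-10],[0,0,-10],[0,0,-10],[0,0,0]],"slide":[[0,0.2,0],[0,0,0],[0,0,0],[0,0,0],[0,0,0],[0,0,0],[0,0,0],[0,0,0]],"fingers":[1,1,1,1,1,1,1,1]}' 40
python3 -m crank '{"rotation":[[0,0,-5],[0,0,-10],[0,0,-10],[0,0,-10],[0,0,-10],[0,0,-10],[0,0,-10],[0,0,-7],[0,0,0]],"slide":[[0,0,0],[0,0,0],[0,0,0],[0,0,0],[0,0,0],[0,0,0],[0,0,0],[0,0,0],[0,0,0]],"fingers":[1,1,1,1,1,1,1,1,1]}'
python3 - <<'E'
from h import *
s=snapshot("wrist");save(s,"w7.png",k=1.4);print(sense()["ft_force"],sense()["torque"],sense()["qpos"])
E
```

```text
t: 16.62
ee_pos: [0.4866, -0.3006, 0.1485]
tool_rot: [-179.9, -0.1, 96.4]
ft_force: [-9.9, 5.2, 12.6]
gripper_width: 0.171
gripper_force: 40.0
t: 17.75
ee_pos: [0.4858, -0.3012, 0.1485]
tool_rot: [-180.0, -0.2, 168.4]
ft_force: [-16.4, -2.6, 14.0]
gripper_width: 0.173
gripper_force: 40.0
[-15.58507647  -3.48390845  14.54022127] [-0.38924799  2.20241607 -0.02612925] [-3.40975313e+01  1.71726314e+01  1.16376579e+02 -1.09694741e-01
  4.65927491e+01 -1.12307737e+02]
```

View pics/w7.png

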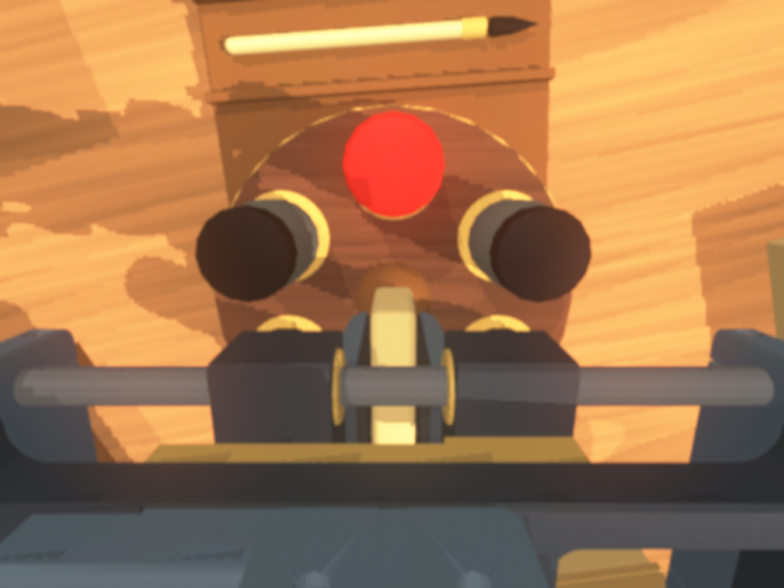

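The red pot at (394,163) is nearly facing the tray. The tray lip's edge runs from (212,100) to (550,76), so it is still tilted by about 4°. I'll fit that angle.

```bash
python3 - <<'E'
from h import *
np.set_printoptions(suppress=True,precision=4)
s=snapshot("wrist");g=cv2.GaussianBlur(cv2.cvtColor(s["frame"],cv2.COLOR_RGB2GRAY),(0,0),.8).astype(float)
def track(l,sign,ax,z,n):  # l: display line endpoints
    (u0,v0),(u1,v1)=np.array(l)/1.4;P=[]
    for t in np.linspace(0.03,.97,60):
        u,v=u0+t*(u1-u0),v0+t*(v1-v0);k=np.arange(-5,5.01,.25)
        uv=np.array([[u+(ax==0)*q,v+(ax==1)*q] for q in k])
        d=np.gradient(samp(np.float32(g),uv))*sign;i=np.argmax(d);P.append(np.append(uv[i],d[i]))
    P=np.array(P);W=np.array([px2w(s,p[:2],z)[:2] for p in P]);
    vx,vy,x,y=cv2.fitLine(np.float32(W*1000),cv2.DIST_HUBER,0,.01,.01).ravel();r=abs((W[:,0]*1000-x)*vy-(W[:,1]*1000-y)*vx)
    print(n,"dir deg mod90",round((np.degrees(np.arctan2(vy,vx))+45)%90-45,2),"med resid mm",round(np.median(r),2),"pt",x,y)
for sg in (1,-1):
    track([(215,100),(548,76)],sg,1,.016,"lip low")
    track([(212,92),(548,69)],sg,1,.025,"lip up")
    track([(219,115),(230,200)],sg,0,.016,"side L")
    track([(548,85),(548,180)],sg,0,.016,"side R")
f=s["frame"].astype(int);M=np.uint8((f[:,:,0]>150)&(f[:,:,1]<70)&(f[:,:,2]<70));n,lab,st,ce=cv2.connectedComponentsWithStats(M);i=1+np.argmax(st[1:,4]);print("red",ce[i],st[i])
r=px2w(s,ce[i],.113);q=sense();d=r-q["ee_pos"];print(r,np.hypot(d[0],d[1]),np.degrees(np.arctan2(d[1],d[0])),q["tool_rot"])
E
```

```text
lip low dir deg mod90 -8.01 med resid mm 0.24 pt 362.7915 -277.35718
lip up dir deg mod90 -7.93 med resid mm 0.22 pt 356.72812 -282.56555
side L dir deg mod90 -5.86 med resid mm 1.45 pt 392.58954 -389.2309
side R dir deg mod90 -7.96 med resid mm 0.15 pt 405.4333 -185.63983
lip low dir deg mod90 -7.99 med resid mm 0.2 pt 357.42944 -296.73248
lip up dir deg mod90 -8.85 med resid mm 0.73 pt 362.11276 -269.02017
side L dir deg mod90 -7.81 med resid mm 0.23 pt 378.32956 -392.58868
side R dir deg mod90 -4.45 med resid mm 1.69 pt 402.35965 -188.2723
red [280.2829 120.6229] [ 243   81   74   73 3641]
[ 0.4112 -0.2867  0.113 ] 0.07600330318132778 169.03452631196913 [-179.9801   -0.1652  168.268 ]
```

```bash
python3 -m crank '{"rotation":[[0,0,-2],[0,0,-1.7],[0,0,0],[0,0,0]],"slide":[[0.1,0,-0.03],[0,0,0],[0,0,0],[0,0,0]],"fingers":[1,1,1,1]}' 50
python3 - <<'E'
from h import *
np.set_printoptions(suppress=True,precision=4)
s=snapshot("wrist");f=s["frame"].astype(int);M=np.uint8((f[:,:,0]>150)&(f[:,:,1]<70)&(f[:,:,2]<70));n,lab,st,ce=cv2.connectedComponentsWithStats(M);i=1+np.argmax(st[1:,4])
r=px2w(s,ce[i],.113);a=np.radians(7.95);q=sense()
print(r,"lateral red",r[0]*np.sin(a)+r[1]*np.cos(a),"axis -.2321",q["tool_rot"],q["joint_velocities"],q["ft_force"],q["gripper_force"])
t=snapshot("top");save(t,"t8.png",k=1.4)
E
```

```text
t: 18.35
ee_pos: [0.4858, -0.3012, 0.1485]
tool_rot: [-180.0, -0.0, 172.0]
ft_force: [-4.4, -5.5, 1.6]
gripper_width: 0.172
gripper_force: 50.0
[ 0.4099 -0.2916  0.113 ] lateral red -0.2320668919493847 axis -.2321 [-179.9642   -0.0481  171.9541] [ 0.0113  0.023  -0.0673 -0.037  -0.1219  0.0388] [-4.5191 -5.8638  1.0345] 49.999423027038574
```

View pics/t8.png

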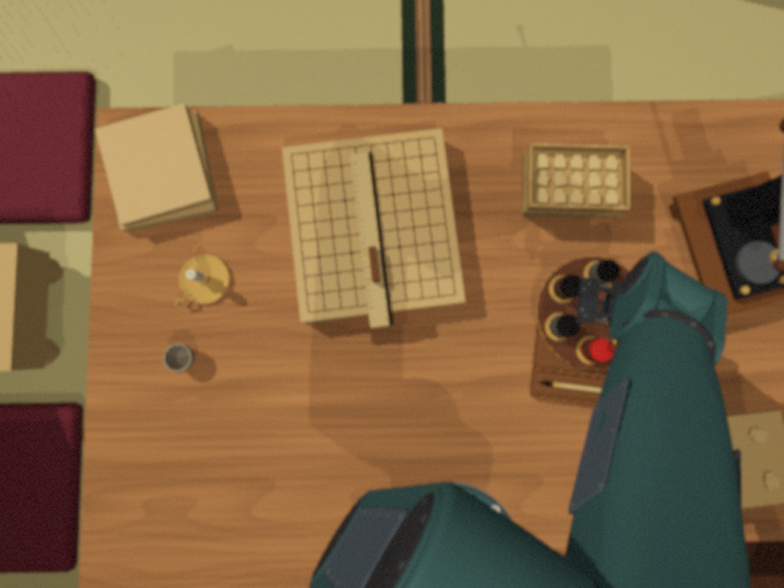

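The top view shows the square on the worn line, with its dark edge running from (371,152) to (392,322). The red pot at (601,350) faces the tray, the carousel is gripped at 50 N, and everything else is where it was. I'll hand it in.

```bash
python3 -c "
from cell import *
print(hand_in())"
```

```text
the job is handed in; nothing more can be done
None
```

I handed the job in at about 18 s: the T-square is released on the board with its head against the near edge and its ruling edge within about 1 mm of the worn line, and the red-lidded pot faces the brush tray to within a degree or so, with the carousel still gripped at 50 N.

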